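# Open the cast scanner and hold its clamp back

## Robot

A 6-joint arm with a two-finger parallel gripper is mounted at the origin on a cart in front of the work surface, level with it; the furniture and walls round the work are solid. World frame = base frame: x ahead of the robot, y to its left, z up, the work surface at z = 0. Lengths are in m, angles in rad, forces in N, time in s.
With the tool pointing down it reaches from about 0.325 to 0.75 m from the base axis. Payload 7.6 kg.
Tool frame: the origin (TCP) lies between the finger pads; the fingertips stand 22 mm ahead of it and the grasp point (between the pads) lies 3 mm ahead of it; z points along the fingers, y is the line along which they close (so a half turn about z gives the same grasp; the last joint's range is limited). The gripper opens to 85 mm and grips with 20 to 120 N. Pads are 22 mm wide; open, the fingers measure 114 mm over their backs; the gripper's body (76 mm by 85 mm) begins 54 mm behind the grasp point. The pads swing forward as they close: fully open they stand 13 mm farther back than shut.
Start: joints at [1.082, 0.052, 1.401, -0, 1.689, -0.07], TCP at [0.213, 0.48, 0.229] pointing down, gripper open.
Joint ranges: [-2.9, 2.9], [-0.91, 2.17], [0.12, 2.37], [-1.06, 4.2], [0.26, 2.73], [-2.93, 2.93]. Speed limits (rad/s): [2.57, 2.57, 3.01, 3.14, 3.14, 3.14].

## Interface

Orientations are given as a 3x3 rotation matrix whose columns are the frame's x, y, z axes.
In Python, from rig import arm, vision, regions_of gives the robot as it stands.
- The arm moves only by the shell command python3 -m jog 'ROWS' [FORCE]. ROWS is JSON, a list of rows, each an object of numbers: "ax", "ay", "az": the turn, a rotation vector about the tool's x, y, z in rad; "x", "y", "z": the shift along the tool's x, y, z in mm; "hand": the finger opening in mm, from 0 to 85.4. A call has 1 to 12 rows; each row is the pose to reach, as a shift and turn from the pose commanded when the call began, along the tool's axes at that moment; what a row does not reach only later rows make up. A row lasts 1/10 s, in which the tool goes at most 50 mm and 8.59 degrees, less where a joint would pass 70% of its speed; a pose out of reach is approached as far as the arm can. A call with a gripper value outside its range is refused whole. The fingers move at their own pace and stop on an object; FORCE is the grip in N (left out, the last holds). Time passes only in rows, so rows that repeat a pose let the fingers close. It gives the time, the measured TCP pose, the force, the opening and the grip force at its end, in the units of the state.
- arm.observe(): the state, without advancing time (a new reading comes with each control period).
- vision.read_camera(name): name is "scene" or "side" or "wrist"; returns a dict with "pixels" (400x640x3 uint8, red, green, blue), "intrinsics" (3x3 intrinsics, pixels), "eye" and "orientation" of the camera in the world; the wrist camera has in their place "hand_eye" (4x4, takes a point from camera to tool coordinates, whose origin is the TCP and whose axes are the flange's). Camera axes: x right, y down, z forward; pixel columns grow to the right and rows downward; lengths in m; the calibration is good to about 2 mm. The wrist camera is an equidistant fisheye: a pixel r from the principal point sees the ray r / f radians off the axis. A picture is of the moment at which its call begins: read the wrist's pose just before it. There is no depth.
- arm.job_done(): hands the job in; it is judged then, once.
Trained networks look in the newest picture that a camera, given by its name, has taken for a name from the list of things; names that differ only in an ending like _2 or _b are one class to them, and where a whole thing is asked for, a point or a joint stands for the part that bears it (a point fixed in the world has none). Each returns a list of dicts, best first, with "confidence" (0 to 1); they miss things now and then, are a little off and sometimes report something else, mostly with a low value. They report only what shows in the picture. A call takes as long as a camera call.
- regions_of(camera, name): "mask" (400x640 bool, what is visible of it) and "extent" ([centre column, centre row, width, height] in pixels, round what is visible of it).
The state is a dict: "t": time; "qpos": joint angles; "qd": joint speeds; "joint_efforts": joint torques, N m; "tcp_pos": TCP position; "tool_rot": TCP orientation; "contact_force": force on the tool from outside, world axes, zero at the start; "torque": the same for the moment, N m; "finger_gap": finger opening in m; "grip_force": force on a finger pad.
Only numpy, scipy, OpenCV 4.12 (cv2) and the standard library are available. Lean on these libraries where they do the work, as an engineer would, in place of code of your own. Each camera call takes 0.05 s, during which the arm holds its last target. There are 200 camera calls.

## Task

Open the small white cast scanner so that I can take the cast out: first raise its stiff lid by the side peg to the orange 60 degree mark and let it stand there. Then pull the black knob of the sprung clamp rod straight out until the orange ring on the rod has just come fully out of the guide tube, and keep holding it there: the job finishes with the gripper still holding the knob. Leave the lid at its mark, and do not disturb the cast in the scanner or the other cast and the dropper bottle on the bench.

Things in the scene. Friction and masses are not known exactly. Their poses are not given: they have to be found in the camera images.
- scanner: cast scanner, a white box fixed to the bench, 150 x 150 x 75 mm without its lid; origin under its centre on the bench top, z up, its own -x is its front (rod side), its own +y points to the left as seen from the robot. A wire protractor of 85 mm radius about the hinge stands on its left (+y) side, with black ticks at 30 and 90 degrees and a long orange tick at 60 degrees; the lid is right when the orange line along its left edge lies on that tick
- hood (a joint): angle of the scanner's lid in rad: 0 shut (level), grows as the front edge rises, stop at 1.9; the orange mark is at 1.047 (60 degrees). The hinge is stiff: the lid stays where it is left; raising it takes about 4 N at the peg
- hinge (a point): the middle of the lid's hinge line, 72 mm behind the scanner's centre and 80 mm above the bench; the hinge line runs along the scanner's y. The lid is a plate 150 mm deep (from the hinge forwards), 154 mm wide, 8 mm thick
- lift_peg (a point): middle of the round black lift peg that sticks out of the right (-y) edge of the lid: diameter 12 mm, free length 56 mm along the scanner's y with a collar of 18 mm diameter at either end; nothing is below it but the bench. This point is on the peg's axis, 138 mm from the hinge line and 33 mm outside the lid's edge; it rides on the lid. It may turn between the fingers as the lid swings
- jaw (a joint): how far the clamp rod is pulled out, in m: 0 sprung fully in, end stop at 0.050, at the mark 0.035. A spring pulls it in with 4.5 N at 0 and about 10 N at the mark
- knob_grip (a point): black knob on the outer end of the clamp rod, lying along the scanner's x: a cylinder of 18 mm diameter and 34 mm length, and at its outer (-x) end a flange of 26 mm diameter, 6 mm thick. This point is the middle of the 18 mm cylinder, where it is gripped; it lies on the rod's axis, 50 mm above the bench. Pulled in: 27 mm in front of the tube mouth. It moves along the scanner's -x as the rod is pulled
- tube_mouth (a point): centre of the front end of the aluminium guide tube (23 mm diameter, 25 mm long) from which the 12 mm steel rod comes, 100 mm in front of the scanner's centre. The orange ring on the rod is 6 mm wide and hidden in the tube at first; at the mark its rear edge is level with this mouth
- seated_cast: white dental cast, 51 x 66 x 31 mm, lying loose in the scanner's well between the clamp jaw and a stop; origin at its underside
- waiting_cast: yellow dental cast, 51 x 66 x 31 mm, loose on the thin grey bench plate left of the scanner; origin at its underside
- dropper: white dropper bottle with blue tip, 33 mm wide, 80 mm tall, loose on the bench plate, left of the scanner and farther back; origin at its underside

How it is judged:
By the outcome, as a careful person would: the job done as asked, in the order asked, and still so for the second after the job is handed in, while the arm keeps its last pose, push and grip.
It also fails if it takes over 51 s, if anything falls off the work surface, if the arm or the gripper's body presses on something with over 40 N, if the wrist force passes 120 N, or if a joint passes its speed limit or range.

## Working session

There is one attempt and no reset: what is moved stays moved. The work goes in short steps, Python scripts to look and compute and a shell command to move; the robot and the scene stay as the last step left them, time stands still between calls to the robot, and variables do not carry over. Pictures are saved under pics/ and viewed, at most 10 in all, crops included, and the job is handed in when it is done.

```bash
ls; mkdir -p pics; python3 - <<'E'
from rig import arm, vision, regions_of
import cv2,numpy as np
np.set_printoptions(precision=4,suppress=True)
s=arm.observe();print(s['t'],s['tcp_pos'],s['tool_rot'],s['finger_gap'])
for c in ['scene','side']:
    r=vision.read_camera(c);cv2.imwrite(f'pics/{c}0.png',r['pixels'][:,:,::-1])
    print(c,r['intrinsics'],r['eye'],r['orientation'])
    for n in ['scanner','lift_peg','knob_grip','hood','seated_cast','waiting_cast','dropper']:
        print(n,[(round(d['confidence'],2),np.round(d['extent'],1)) for d in regions_of(c,n)[:2]])
E
```

```text
pics
0.0 [0.2133 0.4794 0.2285] [[-0.9136  0.4066 -0.0007]
 [ 0.4066  0.9136 -0.0014]
 [ 0.0001 -0.0016 -1.    ]] 0.08521920113191586
scene [[489.6995   0.     316.9172]
 [  0.     489.6995 195.5901]
 [  0.       0.       1.    ]] [-0.0771 -0.4553  0.6192] [[ 0.5825 -0.4452  0.68  ]
 [-0.8126 -0.3021  0.4984]
 [-0.0165 -0.843  -0.5377]]
scanner [(0.91, array([367.6, 208.1, 109. , 132. ]))]
lift_peg [(0.56, array([368.9, 209.2, 112.1,  56.3]))]
knob_grip [(0.63, array([345.8, 240.6,  56.3,  54.1]))]
hood []
seated_cast [(0.53, array([375.1, 229.4,  19.4,  16.9]))]
waiting_cast []
dropper [(0.7, array([269.7, 171. ,  11.4,  32.4]))]
side [[458.3614   0.     320.7301]
 [  0.     458.3614 197.2665]
 [  0.       0.       1.    ]] [ 0.0695 -0.8975  0.472 ] [[ 0.8703 -0.1825  0.4575]
 [-0.4923 -0.2892  0.821 ]
 [-0.0175 -0.9397 -0.3415]]
scanner [(0.77, array([344.1, 207.4, 106.5,  98.9])), (0.68, array([356. , 217.6,  13.3,   5.2]))]
lift_peg [(0.85, array([354.5, 207.7,  84.7,  30.4]))]
knob_grip [(0.67, array([326.1, 225.3,  58.4,  20.2]))]
hood [(0.82, array([354.4, 206.4,  85.8,  36.9]))]
seated_cast []
waiting_cast [(0.65, array([286.4, 194.4,  20.2,  14.9]))]
dropper [(0.47, array([321.2, 181.7,  11.9,  17.8]))]
```

```bash
python3 - <<'E'
import cv2,numpy as np
a=cv2.imread('pics/scene0.png')[120:300,220:460];b=cv2.imread('pics/side0.png')[130:280,250:450]
cv2.imwrite('pics/c1.png',cv2.resize(a,None,fx=3.3,fy=3.3,interpolation=cv2.INTER_CUBIC))
cv2.imwrite('pics/c2.png',cv2.resize(b,None,fx=4,fy=4,interpolation=cv2.INTER_CUBIC))
E
```

```text
(no output)
```

View pics/c1.png

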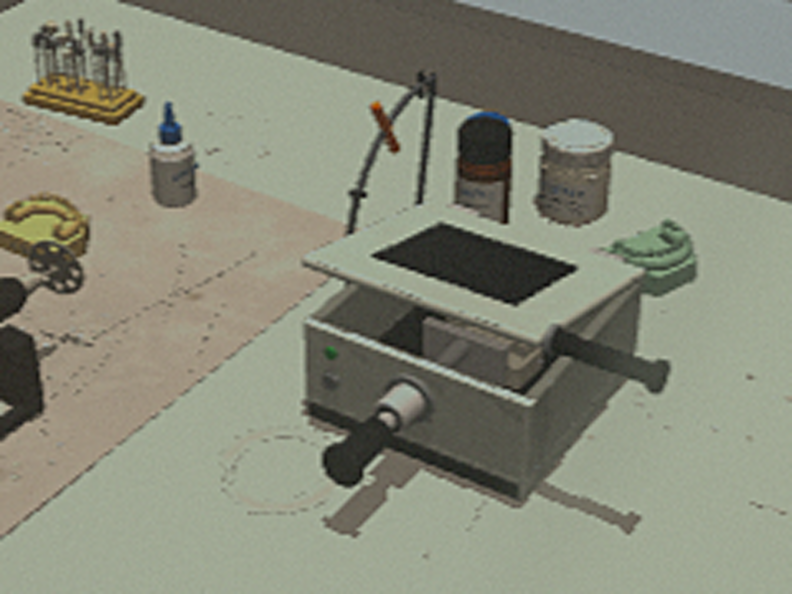

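View pics/c2.png

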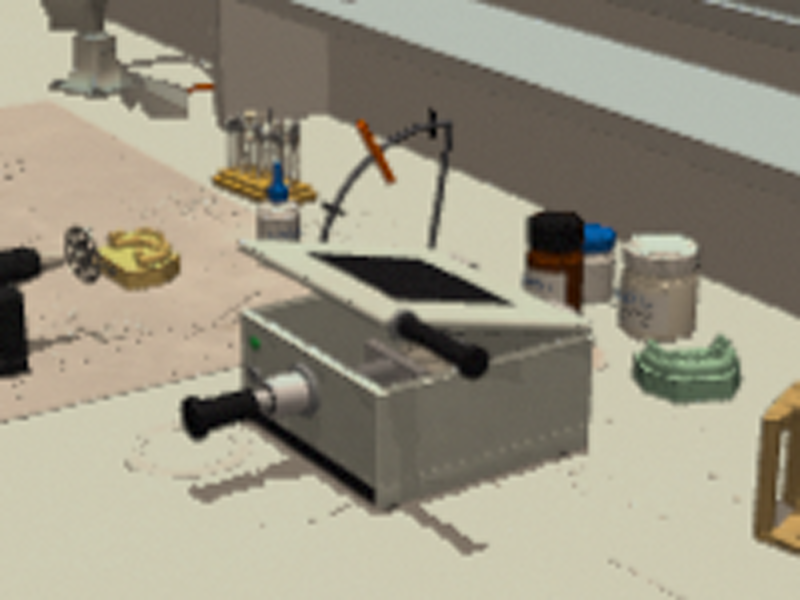

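The lid already stands about 20° open. The knob flange is at (344,464) in the scene crop and (194,416) in the side crop. The peg's outer collar is at (657,376) and (473,360). I'll fit the scanner pose from corner points.

```bash
cat > fit.py <<'E'
import numpy as np
from scipy.optimize import least_squares
np.set_printoptions(precision=4,suppress=True)
K={'scene':(489.6995,316.9172,195.5901,np.array([-0.0771,-0.4553,0.6192]),np.array([[.5825,-.4452,.68],[-.8126,-.3021,.4984],[-.0165,-.843,-.5377]]),3.3,(220,120)),
'side':(458.3614,320.7301,197.2665,np.array([.0695,-.8975,.472]),np.array([[.8703,-.1825,.4575],[-.4923,-.2892,.821],[-.0175,-.9397,-.3415]]),4.,(250,130))}
def proj(c,P):
    f,cx,cy,e,R,_,_=K[c];q=R.T@(P-e);return np.array([cx+f*q[0]/q[2],cy+f*q[1]/q[2]])
def lid(d,y,h,th): # d along from hinge, h normal
    return np.array([-.072*-1-d*np.cos(th)+h*np.sin(th),y,.08+d*np.sin(th)+h*np.cos(th)])
def loc(n,th,ry):
    return {'fl':(-.15,ry,.05),'ftl':(-.075,.075,.075),'ftr':(-.075,-.075,.075),'fbr':(-.075,-.075,0),'rbr':(.075,-.075,0),
     'lfl':lid(.15,.077,0,th),'lfr':lid(.15,-.077,0,th),'po':lid(.138,-.1405,0,th),'pi':lid(.138,-.0795,0,th),
     'tick':lid(.085,.09,0,np.pi/3)}[n]
def world(p,l):
    c,s=np.cos(p[2]),np.sin(p[2]);return np.array([p[0]+c*l[0]-s*l[1],p[1]+s*l[0]+c*l[1],l[2]])
E
cat > f1.py <<'E'
from fit import *
ob=[('scene','fl',344,466),('scene','ftl',305,322),('scene','ftr',527,402),('scene','fbr',522,500),('scene','lfl',303,264),('scene','lfr',540,345),('scene','po',657,376),('scene','pi',552,343),
('side','fl',192,416),('side','ftl',243,314),('side','ftr',383,392),('side','fbr',385,508),('side','rbr',588,452),('side','lfl',240,245),('side','po',473,360),('side','pi',405,325)]
def res(p):
    return np.concatenate([proj(c,world(p,np.array(loc(n,p[3],p[4]))))-np.array([u/K[c][5]+K[c][6][0],v/K[c][5]+K[c][6][1]]) for c,n,u,v in ob])
r=least_squares(res,[.5,-.1,0,.3,0],loss='soft_l1');print(r.x,np.degrees(r.x[2:4]))
for o,e in zip(ob,res(r.x).reshape(-1,2)):print(o[:2],e)
p=r.x
for n in ['fl','po','pi','tick']:print(n,world(p,np.array(loc(n,p[3],p[4]))), proj('scene',world(p,np.array(loc(n,p[3],p[4])))),proj('side',world(p,np.array(loc(n,p[3],p[4])))))
print('knob',world(p,np.array([-.127,p[4],.05])),'peg',world(p,lid(.138,-.11,0,p[3])),'hinge',world(p,np.array([.072,0,.08])))
E
python3 f1.py
```

```text
[ 0.6247 -0.058   0.0311  0.2179 -0.0018] [ 1.7843 12.4855]
('scene', 'fl') [ 0.1212 -0.7584]
('scene', 'ftl') [-0.1869 -2.0312]
('scene', 'ftr') [ 1.475 -0.602]
('scene', 'fbr') [0.8329 1.3456]
('scene', 'lfl') [-0.7113 -1.0528]
('scene', 'lfr') [-0.1483 -0.026 ]
('scene', 'po') [0.6741 0.148 ]
('scene', 'pi') [ 0.4537 -1.0623]
('side', 'fl') [0.1422 0.2058]
('side', 'ftl') [-0.8909 -2.0661]
('side', 'ftr') [-0.8849 -0.5987]
('side', 'fbr') [-1.4014  1.6921]
('side', 'rbr') [ 0.6259 -0.6108]
('side', 'lfl') [-0.7638  0.2324]
('side', 'po') [-0.0672  1.1189]
('side', 'pi') [-0.3934  0.5152]
fl [ 0.4748 -0.0645  0.05  ] [324.3637 260.4537] [298.1422 234.2058]
po [ 0.5664 -0.2004  0.1098] [419.7651 234.0874] [368.1828 221.1189]
pi [ 0.5645 -0.1394  0.1098] [387.7264 222.8771] [350.8566 211.7652]
tick [0.6514 0.0329 0.1536] [334.4216 156.3237] [342.4558 166.6501]
knob [ 0.4978 -0.0638  0.05  ] peg [ 0.5654 -0.1699  0.1098] hinge [ 0.6967 -0.0558  0.08  ]
```

```bash
python3 -m jog '[{"z":-20,"x":-40,"y":-30},{"x":-586,"y":-450,"z":-20,"az":1.122},{"x":-586,"y":-450,"z":-20,"az":1.122},{"x":-586,"y":-450,"z":-20,"az":1.122},{"x":-586,"y":-450,"z":-20,"az":1.122},{"x":-586,"y":-450,"z":-20,"az":1.122},{"x":-586,"y":-450,"z":-20,"az":1.122},{"x":-586,"y":-450,"z":-20,"az":1.122},{"x":-586,"y":-450,"z":-20,"az":1.122},{"x":-586,"y":-450,"z":-20,"az":1.122},{"x":-586,"y":-450,"z":-20,"az":1.122},{"x":-586,"y":-450,"z":-20,"az":1.122}]'
python3 -c "
from rig import arm
s=arm.observe();print(s['tcp_pos'],s['tool_rot'])"
```

```text
[0.21349132 0.47966349 0.22936088] [[-9.13573108e-01  4.06674527e-01  7.29496097e-05]
 [ 4.06674534e-01  9.13573092e-01  1.70648449e-04]
 [ 2.75357702e-06  1.85566583e-04 -9.99999983e-01]]validation failed for argument at $[0]...
```

```bash
python3 -m jog '[{"x":-40,"y":-30,"z":-20,"ax":0,"ay":0,"az":0,"hand":85}]'; python3 -m jog --help | head -20
```

```text
t: 0.9
tcp_pos: [0.2341, 0.4399, 0.2445]
tool_rot: [[-0.915, 0.402, -0.004], [0.402, 0.915, -0.005], [0.002, -0.006, -1.0]]
contact_force: [1.5, -0.1, 0.7]
finger_gap: 0.0848
grip_force: 0.0invalid input: not JSON, or not a number
```

```bash
python3 -m jog '[{"x":-546,"y":-420,"z":0,"ax":0,"ay":0,"az":1.122,"hand":85},{"x":-546,"y":-420,"z":0,"ax":0,"ay":0,"az":1.122,"hand":85},{"x":-546,"y":-420,"z":0,"ax":0,"ay":0,"az":1.122,"hand":85},{"x":-546,"y":-420,"z":0,"ax":0,"ay":0,"az":1.122,"hand":85},{"x":-546,"y":-420,"z":0,"ax":0,"ay":0,"az":1.122,"hand":85},{"x":-546,"y":-420,"z":0,"ax":0,"ay":0,"az":1.122,"hand":85},{"x":-546,"y":-420,"z":0,"ax":0,"ay":0,"az":1.122,"hand":85},{"x":-546,"y":-420,"z":0,"ax":0,"ay":0,"az":1.122,"hand":85},{"x":-546,"y":-420,"z":0,"ax":0,"ay":0,"az":1.122,"hand":85},{"x":-546,"y":-420,"z":0,"ax":0,"ay":0,"az":1.122,"hand":85},{"x":-546,"y":-420,"z":0,"ax":0,"ay":0,"az":1.122,"hand":85},{"x":-546,"y":-420,"z":0,"ax":0,"ay":0,"az":1.122,"hand":85}]'

```

```text
t: 2.1
tcp_pos: [0.5224, -0.0906, 0.248]
tool_rot: [[-0.03, 1.0, 0.001], [1.0, 0.03, 0.0], [0.0, 0.001, -1.0]]
contact_force: [0.3, 1.0, 0.9]
finger_gap: 0.085
grip_force: 0.0
```

```bash
python3 -m jog '[{"x":-81,"y":41,"z":30,"ax":0,"ay":0,"az":0,"hand":85},{"x":-81,"y":41,"z":30,"ax":0,"ay":0,"az":0,"hand":85},{"x":-81,"y":41,"z":30,"ax":0,"ay":0,"az":0,"hand":85},{"x":-81,"y":41,"z":30,"ax":0,"ay":0,"az":0,"hand":85}]'
python3 - <<'E'
from rig import arm,vision,regions_of
import cv2,numpy as np
np.set_printoptions(precision=4,suppress=True)
s=arm.observe();r=vision.read_camera('wrist');cv2.imwrite('pics/w1.png',r['pixels'][:,:,::-1])
print(s['tcp_pos'],s['tool_rot'],r['intrinsics'],r['hand_eye'])
print([(d['confidence'],d['extent']) for d in regions_of('wrist','lift_peg')])
# expected pixel of estimated peg ends
H=np.array(r['hand_eye']);K=r['intrinsics']
def px(P):
    q=np.linalg.inv(H)@np.r_[np.array(s['tool_rot']).T@(np.array(P)-s['tcp_pos']),1];q=q[:3]
    th=np.arctan2(np.hypot(q[0],q[1]),q[2]);ph=np.arctan2(q[1],q[0]);return K[0][2]+K[0][0]*th*np.cos(ph),K[1][2]+K[1][1]*th*np.sin(ph)
for P in ([.5664,-.2004,.1098],[.5654,-.1699,.1098],[.5645,-.1394,.1098],[.4748,-.0645,.05],[.4978,-.0638,.05]):print(px(P))
E
```

```text
t: 2.5
tcp_pos: [0.565, -0.1688, 0.2167]
tool_rot: [[-0.029, 1.0, -0.002], [1.0, 0.029, 0.001], [0.001, -0.002, -1.0]]
contact_force: [0.2, 0.4, 0.6]
finger_gap: 0.0851
grip_force: 0.0
[ 0.565  -0.1688  0.2167] [[-0.0286  0.9996 -0.0021]
 [ 0.9996  0.0286  0.0011]
 [ 0.0012 -0.002  -1.    ]] [[309.7069   0.     320.2169]
 [  0.     309.7069 196.4489]
 [  0.       0.       1.    ]] [[-0.0006 -0.9501 -0.3119  0.0811]
 [ 1.     -0.0006  0.0001  0.0003]
 [-0.0003 -0.3119  0.9501 -0.1435]
 [ 0.      0.      0.      1.    ]]
[(0.84, [384.8, 118.0, 161.5, 236.0])]
(np.float64(320.65990203358365), np.float64(229.33165077438494))
(np.float64(320.50657877817844), np.float64(196.56183319939765))
(np.float64(320.4608048125817), np.float64(161.36628781550002))
(np.float64(233.38807146395726), np.float64(75.95867966153835))
(np.float64(255.5281329338726), np.float64(74.49241991567389))
```

View pics/w1.png

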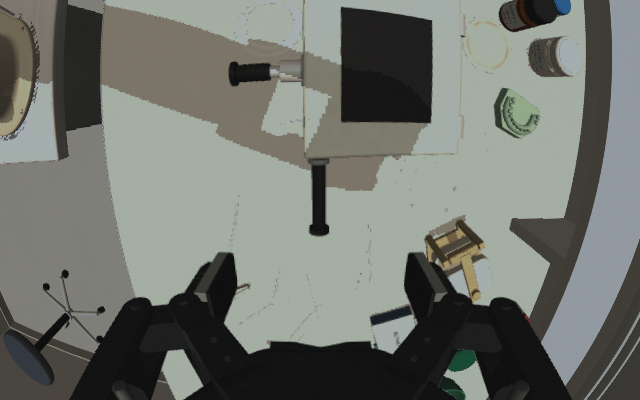

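The peg runs from (318,160) to (319,229), within about 1 mm of the fit. The wrist view is clear, so I'll descend and grip.

```bash
python3 -m jog '[{"x":-1,"y":-1,"z":45,"ax":0,"ay":0,"az":0,"hand":85},{"x":-1,"y":-1,"z":90,"ax":0,"ay":0,"az":0,"hand":60},{"x":-1,"y":-1,"z":104,"ax":0,"ay":0,"az":0,"hand":40},{"x":-1,"y":-1,"z":104,"ax":0,"ay":0,"az":0,"hand":30},{"x":-1,"y":-1,"z":104,"ax":0,"ay":0,"az":0,"hand":22},{"x":-1,"y":-1,"z":104,"ax":0,"ay":0,"az":0,"hand":8},{"x":-1,"y":-1,"z":104,"ax":0,"ay":0,"az":0,"hand":5},{"x":-1,"y":-1,"z":104,"ax":0,"ay":0,"az":0,"hand":5},{"x":-1,"y":-1,"z":104,"ax":0,"ay":0,"az":0,"hand":5},{"x":-1,"y":-1,"z":104,"ax":0,"ay":0,"az":0,"hand":5}]' 30
```

```text
t: 3.6
tcp_pos: [0.5644, -0.1695, 0.1143]
tool_rot: [[-0.03, 1.0, 0.001], [1.0, 0.03, -0.0], [-0.0, 0.001, -1.0]]
contact_force: [-0.6, -1.0, 0.8]
finger_gap: 0.005
grip_force: 0.9
```

```bash
python3 - <<'E'
from rig import arm,vision,regions_of
import cv2,numpy as np
a=vision.read_camera('side')['pixels'][:,:,::-1][130:280,250:450];b=vision.read_camera('wrist')['pixels'][:,:,::-1]
cv2.imwrite('pics/s2.png',cv2.resize(a,None,fx=4,fy=4,interpolation=cv2.INTER_CUBIC))
cv2.imwrite('pics/w2.png',b)
E
```

```text
(no output)
```

View pics/s2.png

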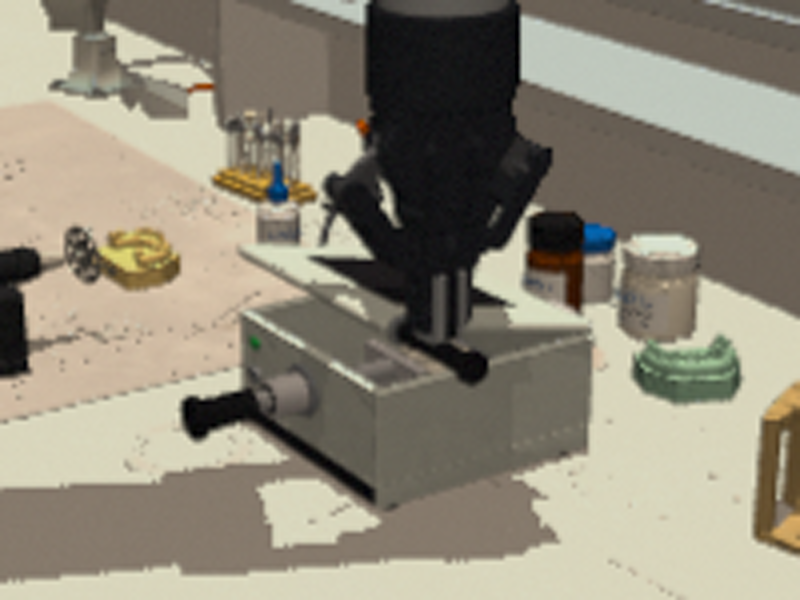

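View pics/w2.png

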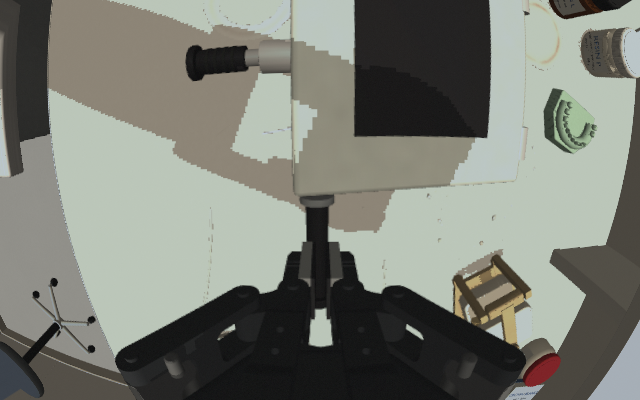

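The side view shows the closed fingertips (430-465, 335) resting just above the peg (345), so the peg sits lower than I fitted. I'll check the height by triangulating it directly.

```bash
cat > tri.py <<'E'
from fit import *
def tri(a,b,extra=[]):
    R=[]
    A=np.zeros((3,3));B=np.zeros(3)
    rays=[]
    for c,(u,v) in (('scene',a),('side',b)):
        f,cx,cy,e,Rm,sc,of=K[c];d=Rm@np.array([(u/sc+of[0]-cx)/f,(v/sc+of[1]-cy)/f,1]);rays.append((e,d/np.linalg.norm(d)))
    for e,d in rays+extra:
        P=np.eye(3)-np.outer(d,d);A+=P;B+=P@e
    X=np.linalg.solve(A,B);return X,[round(1e3*np.linalg.norm(np.cross(d,X-e)),1) for e,d in rays+extra]
H=np.array([[-.0006,-.9501,-.3119,.0811],[1,-.0006,.0001,.0003],[-.0003,-.3119,.9501,-.1435]])
def wray(u,v,t=(.565,-.1688,.2167),R=np.array([[-.0286,.9996,-.0021],[.9996,.0286,.0011],[.0012,-.002,-1]])):
    x,y=(u-320.2169)/309.7069,(v-196.4489)/309.7069;th=np.hypot(x,y);s=np.sin(th)/th if th else 1
    d=R@(H[:,:3]@np.array([x*s,y*s,np.cos(th)]));return R@H[:,3]+np.array(t),d
E
python3 - <<'E'
from tri import *
P={'po':((657,376),(473,360),(319,229)),'pi':((552,343),(405,325),(318,161)),'fl':((344,466),(192,416),(234,73)),'ftl':((305,322),(243,314),None),'ftr':((527,402),(383,392),None),'fbr':((522,500),(385,508),None),'lfl':((303,264),(240,245),None),'lfr':((540,345),(400,325),(304,157)),'tick':((384,127),(377,150),None)}
for n,(a,b,w) in P.items():print(n,*tri(a,b),*(tri(a,b,[wray(*w)]) if w else []))
a,b=wray(319,229),wray(318,161)
# wrist pair moved: w2 inner collar (317,200)
print(tri((552,343),(405,325),[wray(318,161),wray(317,200,(.5644,-.1695,.1143),np.array([[-.03,1,.001],[1,.03,0],[0,.001,-1]]))]))
E
```

```text
po [ 0.5664 -0.1995  0.111 ] [np.float64(1.1), np.float64(1.1)] [ 0.5655 -0.1998  0.1114] [np.float64(0.8), np.float64(1.4), np.float64(0.7)]
pi [ 0.5643 -0.1394  0.1095] [np.float64(1.7), np.float64(1.7)] [ 0.5633 -0.1397  0.11  ] [np.float64(1.4), np.float64(2.1), np.float64(1.0)]
fl [ 0.4734 -0.0656  0.0506] [np.float64(0.7), np.float64(0.7)] [ 0.4753 -0.0625  0.0486] [np.float64(1.7), np.float64(0.9), np.float64(1.2)]
ftl [0.5503 0.0163 0.0682] [np.float64(0.3), np.float64(0.3)]
ftr [ 0.5566 -0.1305  0.0698] [np.float64(1.1), np.float64(1.1)]
fbr [ 0.557  -0.1314 -0.0003] [np.float64(1.6), np.float64(1.6)]
lfl [0.5477 0.0141 0.1126] [np.float64(1.4), np.float64(1.4)]
lfr [ 0.565  -0.1324  0.1061] [np.float64(2.8), np.float64(2.8)] [ 0.5555 -0.1379  0.1116] [np.float64(1.7), np.float64(6.6), np.float64(5.1)]
tick [0.6529 0.0284 0.151 ] [np.float64(1.5), np.float64(1.5)]
(array([ 0.563 , -0.1395,  0.1099]), [np.float64(1.2), np.float64(2.4), np.float64(0.7), np.float64(1.0)])
```

```bash
python3 - <<'E'
from fit import *
for z in (.092,.11,.116,.114):
    for P in ([.564,-.17,z],[.556,-.18,z],):
        u=proj('side',np.array(P));print(z,P,(u-[250,130])*4)
E
python3 -c "
from rig import arm
s=arm.observe();print(s['finger_gap'],s['grip_force'],s['tcp_pos'],s['contact_force'])"
```

```text
0.092 [0.564, -0.17, 0.092] [434.6016 377.63  ]
0.092 [0.556, -0.18, 0.092] [432.5423 387.4746]
0.11 [0.564, -0.17, 0.11] [434.9763 345.5916]
0.11 [0.556, -0.18, 0.11] [432.9082 355.0943]
0.116 [0.564, -0.17, 0.116] [435.1023 334.8196]
0.116 [0.556, -0.18, 0.116] [433.0312 344.2061]
0.114 [0.564, -0.17, 0.114] [435.0602 338.4154]
0.114 [0.556, -0.18, 0.114] [432.9901 347.8408]
0.004890776545200616 0.8786055631935596 [ 0.56432467 -0.16949294  0.11399369] [-0.22871664 -1.63823     1.543938  ]
```

Both the wrist and side views put the closed fingertips near the TCP itself, so the fingers closed just above the peg. I'll reopen, go about 20 mm lower and close again.

```bash
python3 -m jog '[{"x":0,"y":0,"z":-5,"ax":0,"ay":0,"az":0,"hand":50},{"x":0,"y":0,"z":-5,"ax":0,"ay":0,"az":0,"hand":50},{"x":0,"y":0,"z":-5,"ax":0,"ay":0,"az":0,"hand":50},{"x":0,"y":0,"z":20,"ax":0,"ay":0,"az":0,"hand":50},{"x":0,"y":0,"z":20,"ax":0,"ay":0,"az":0,"hand":30},{"x":0,"y":0,"z":20,"ax":0,"ay":0,"az":0,"hand":5},{"x":0,"y":0,"z":20,"ax":0,"ay":0,"az":0,"hand":5},{"x":0,"y":0,"z":20,"ax":0,"ay":0,"az":0,"hand":5},{"x":0,"y":0,"z":20,"ax":0,"ay":0,"az":0,"hand":5}]' 30
```

```text
t: 4.6
tcp_pos: [0.5627, -0.1693, 0.0943]
tool_rot: [[-0.03, 1.0, -0.004], [1.0, 0.03, 0.0], [0.001, -0.004, -1.0]]
contact_force: [-10.1, 0.7, 1.2]
finger_gap: 0.0106
grip_force: 29.7
```

Gripped: 10.6 mm gap and 30 N. Next I'll lift along the arc to about 56°.

```bash
python3 -m jog '[{"x":0,"y":1,"z":-9.3,"ax":0,"ay":0,"az":0,"hand":5},{"x":0,"y":4,"z":-18.5,"ax":0,"ay":0,"az":0,"hand":5},{"x":0,"y":7.6,"z":-27.4,"ax":0,"ay":0,"az":0,"hand":5},{"x":0,"y":12,"z":-36,"ax":0,"ay":0,"az":0,"hand":5},{"x":0,"y":16.8,"z":-44.3,"ax":0,"ay":0,"az":0,"hand":5},{"x":0,"y":22.3,"z":-52.2,"ax":0,"ay":0,"az":0,"hand":5},{"x":0,"y":28.3,"z":-59.8,"ax":0,"ay":0,"az":0,"hand":5},{"x":0,"y":34.8,"z":-66.9,"ax":0,"ay":0,"az":0,"hand":5},{"x":0,"y":41.8,"z":-73.5,"ax":0,"ay":0,"az":0,"hand":5},{"x":0,"y":49.2,"z":-79.6,"ax":0,"ay":0,"az":0,"hand":5},{"x":0,"y":57.1,"z":-85.2,"ax":0,"ay":0,"az":0,"hand":5},{"x":0,"y":57.1,"z":-85.2,"ax":0,"ay":0,"az":0,"hand":5}]' 30
python3 - <<'E'
from rig import arm,vision
import cv2
s=arm.observe();print(s['tcp_pos'])
a=vision.read_camera('scene')['pixels'][:,:,::-1]
cv2.imwrite('pics/scene3.png',a);b=vision.read_camera('side')['pixels'][:,:,::-1];cv2.imwrite('pics/side3.png',b)
A=cv2.resize(a[130:250,300:430],None,fx=3,fy=3,interpolation=cv2.INTER_CUBIC);B=cv2.resize(b[130:250,290:420],None,fx=3,fy=3,interpolation=cv2.INTER_CUBIC)
cv2.imwrite('pics/m3.png',cv2.hconcat([A,B]))
E
```

```text
t: 5.8
tcp_pos: [0.6223, -0.1675, 0.1843]
tool_rot: [[-0.03, 1.0, 0.004], [1.0, 0.03, -0.001], [-0.001, 0.004, -1.0]]
contact_force: [-9.6, 2.4, 11.7]
finger_gap: 0.0107
grip_force: 30.3
[ 0.62230618 -0.16746667  0.18429219]
```

View pics/m3.png

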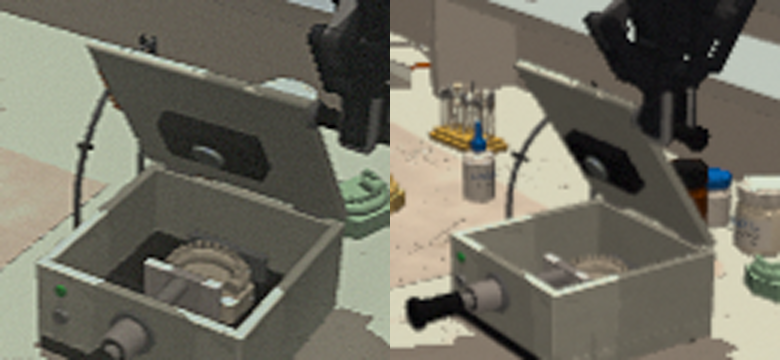

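The lid is near the mark, with its front-left corner at (88,45) in the scene crop and (518,62) in the side crop. I'll measure the angle from those points.

```bash
cat > ang.py <<'E'
from tri import *
p=[.6247,-.058,.0311]
for th in (54,56,58,60,62):
  for h in (0.004,-.004):
    P=world(p,lid(.15,.077,h,np.radians(th)));print(th,h,P,(proj('scene',P)-[300,130])*3,(proj('side',P)-[290,130])*3+[390,0])
E
python3 ang.py
```

```text
54 0.004 [0.6094 0.0186 0.2037] [85.1185 40.5488] [511.9136  61.4363]
54 -0.004 [0.6029 0.0184 0.199 ] [79.5865 51.1889] [505.0763  68.3831]
56 0.004 [0.6137 0.0187 0.2066] [88.8407 33.7999] [516.5216  57.1087]
56 -0.004 [0.6071 0.0185 0.2021] [83.1862 44.1796] [509.5239  63.7902]
58 0.004 [0.6182 0.0188 0.2093] [92.6346 27.2352] [521.2254  52.9623]
58 -0.004 [0.6114 0.0186 0.2051] [86.8678 37.3378] [514.0784  59.3694]
60 0.004 [0.6228 0.019  0.2119] [96.4934 20.8648] [526.0178  49.0027]
60 -0.004 [0.6158 0.0188 0.2079] [90.6247 30.6747] [518.7325  55.1267]
62 0.004 [0.6274 0.0191 0.2143] [100.4103  14.6985] [530.8913  45.2351]
62 -0.004 [0.6204 0.0189 0.2106] [94.4501 24.2006] [523.4791  51.0679]
```

```bash
python3 -m jog '[{"x":0,"y":2,"z":-3,"ax":0,"ay":0,"az":0,"hand":5},{"x":0,"y":4,"z":-5,"ax":0,"ay":0,"az":0,"hand":5},{"x":0,"y":6,"z":-6,"ax":0,"ay":0,"az":0,"hand":5},{"x":0,"y":6,"z":-6,"ax":0,"ay":0,"az":0,"hand":5},{"x":0,"y":6,"z":-6,"ax":0,"ay":0,"az":0,"hand":5}]' 30
python3 - <<'E'
from rig import arm,vision
import cv2
from fit import *
s=arm.observe();r=vision.read_camera('wrist');cv2.imwrite('pics/w4.png',r['pixels'][:,:,::-1])
print(s['tcp_pos'])
H=np.array(r['hand_eye']);K2=r['intrinsics'];p=[.6247,-.058,.0311]
def px(P):
    q=np.linalg.inv(H)@np.r_[np.array(s['tool_rot']).T@(np.array(P)-s['tcp_pos']),1];q=q[:3]
    th=np.arctan2(np.hypot(q[0],q[1]),q[2]);ph=np.arctan2(q[1],q[0]);return K2[0][2]+K2[0][0]*th*np.cos(ph),K2[1][2]+K2[1][1]*th*np.sin(ph)
print('tick',px(world(p,loc('tick',0,0))))
for t in (54,57,60,63):print(t,[px(world(p,lid(d,.077,.004,np.radians(t)))) for d in (.15,.085)])
E
```

```text
t: 6.4
tcp_pos: [0.6276, -0.1672, 0.1881]
tool_rot: [[-0.03, 1.0, 0.002], [1.0, 0.03, -0.001], [-0.001, 0.002, -1.0]]
contact_force: [-6.5, 2.7, 3.4]
finger_gap: 0.0106
grip_force: 29.5
[ 0.6276 -0.1672  0.1881]
tick (np.float64(368.7705799414538), np.float64(-81.50990693440781))
54 [(np.float64(291.3523071681959), np.float64(-114.35516190126322)), (np.float64(362.05573172950784), np.float64(-63.96383982468643))]
57 [(np.float64(305.6290921647332), np.float64(-120.08220379290987)), (np.float64(368.8348877430544), np.float64(-65.23965357609893))]
60 [(np.float64(321.23269964182447), np.float64(-125.21135021456786)), (np.float64(375.869510777386), np.float64(-66.29355472099377))]
63 [(np.float64(338.04044250495537), np.float64(-129.56856093787917)), (np.float64(383.11657217136457), np.float64(-67.10803428288546))]
```

View pics/w4.png

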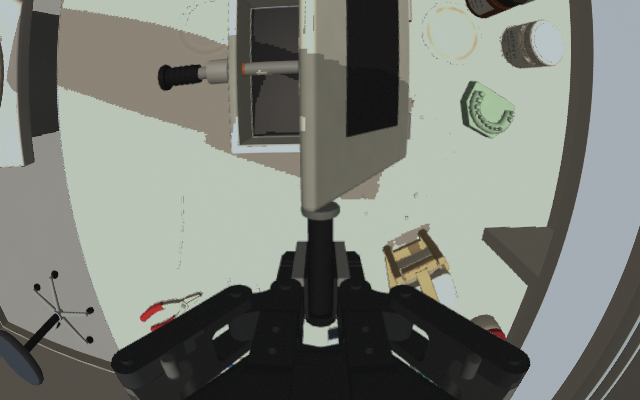

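Kinematics put the lid between 59° and 61°. I'll release, back off straight up, and measure with all the cameras.

```bash
python3 -m jog '[{"x":0,"y":0,"z":0,"ax":0,"ay":0,"az":0,"hand":20},{"x":0,"y":0,"z":0,"ax":0,"ay":0,"az":0,"hand":45},{"x":0,"y":0,"z":0,"ax":0,"ay":0,"az":0,"hand":50},{"x":0,"y":0,"z":-40,"ax":0,"ay":0,"az":0,"hand":50},{"x":0,"y":0,"z":-80,"ax":0,"ay":0,"az":0,"hand":50},{"x":0,"y":-50,"z":-110,"ax":0,"ay":0,"az":0,"hand":50},{"x":10,"y":-100,"z":-110,"ax":0,"ay":0,"az":0,"hand":50},{"x":60,"y":-100,"z":-110,"ax":0,"ay":0,"az":0,"hand":50},{"x":110,"y":-70,"z":-110,"ax":0,"ay":0,"az":0,"hand":50},{"x":110,"y":-70,"z":-110,"ax":0,"ay":0,"az":0,"hand":50}]' 30
python3 - <<'E'
from rig import arm,vision
import cv2
from fit import *
s=arm.observe();r=vision.read_camera('wrist');w=r['pixels'][:,:,::-1];cv2.imwrite('pics/w5.png',w)
print(s['tcp_pos'],s['tool_rot'],s['finger_gap'])
H=np.array(r['hand_eye']);K2=r['intrinsics'];p=[.6247,-.058,.0311]
def px(P):
    q=np.linalg.inv(H)@np.r_[np.array(s['tool_rot']).T@(np.array(P)-s['tcp_pos']),1];q=q[:3]
    th=np.arctan2(np.hypot(q[0],q[1]),q[2]);ph=np.arctan2(q[1],q[0]);return np.round([K2[0][2]+K2[0][0]*th*np.cos(ph),K2[1][2]+K2[1][1]*th*np.sin(ph)],1)
print('tick',px(world(p,loc('tick',0,0))))
for t in (56,60,64):print(t,[px(world(p,lid(d,.077,.004,np.radians(t)))) for d in (.15,.085,0)])
a=vision.read_camera('scene')['pixels'][:,:,::-1];b=vision.read_camera('side')['pixels'][:,:,::-1]
cv2.imwrite('pics/scene5.png',a);cv2.imwrite('pics/side5.png',b)
f=lambda i,x,y:cv2.resize(i[y:y+100,x:x+130],None,fx=3,fy=3,interpolation=cv2.INTER_CUBIC)
cv2.imwrite('pics/m5.png',cv2.vconcat([cv2.hconcat([f(a,300,130),f(b,290,130)]),cv2.hconcat([f(w,270,0),f(w,270,90)])]))
E
```

```text
t: 7.45
tcp_pos: [0.5546, -0.0558, 0.2956]
tool_rot: [[-0.034, 0.999, 0.002], [0.999, 0.034, 0.001], [0.001, 0.002, -1.0]]
contact_force: [0.2, 0.3, 0.0]
finger_gap: 0.0497
grip_force: 0.0
[ 0.5546 -0.0558  0.2956] [[-0.0338  0.9994  0.0017]
 [ 0.9994  0.0338  0.0012]
 [ 0.0011  0.0018 -1.    ]] 0.04971838789492151
tick [425.4  97.6]
56 [array([400.7, 111.7]), array([422.9, 110.9]), array([441. , 110.6])]
60 [array([414. , 112.6]), array([428.9, 111.4]), array([441.1, 110.6])]
64 [array([427.6, 113.7]), array([435.1, 112. ]), array([441.1, 110.5])]
```

View pics/m5.png

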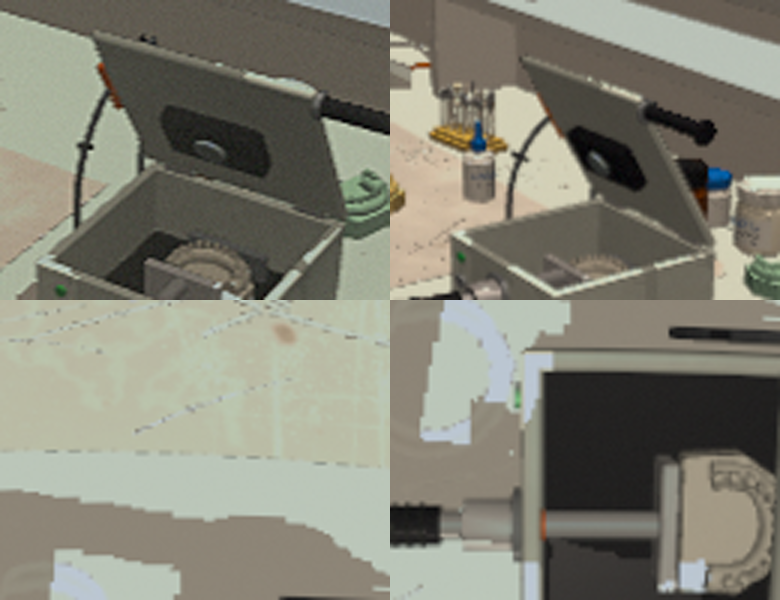

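The lid stands freely. The tick in the scene crop runs (100,65)-(118,106), just left of the lid edge, whose corner is at (94,35). I'll compare the lid edge and tick from the near-overhead wrist picture.

```bash
python3 - <<'E'
import cv2,numpy as np
w=cv2.imread('pics/w5.png');h=cv2.cvtColor(w,cv2.COLOR_BGR2HSV)
m=((h[...,0]<18)&(h[...,1]>120)&(h[...,2]>70)).astype('u1')
for c in range(380,460):
    y=np.nonzero(m[60:150,c])[0]
    if len(y):print(c,y+60,end='; ')
cv2.imwrite('pics/w5c.png',cv2.resize(w[60:150,370:470],None,fx=6,fy=6,interpolation=cv2.INTER_CUBIC))
E
```

```text
409 [110]; 410 [110]; 411 [110]; 412 [110]; 413 [110]; 414 [102 103 104 110]; 415 [102 103 104 105 110]; 416 [101 102 103 104 105 106 110]; 417 [101 102 103 104 105 106 110]; 418 [100 101 102 103 104 105 106 110]; 419 [101 102 103 104 105 106 109 110]; 420 [101 102 103 104 105 106 109 110]; 421 [101 102 103 104 105 106 107 109 110]; 422 [101 102 103 104 105 106]; 423 [101 102 103 104 105 106 107]; 424 [101 102 103 104 105 106]; 425 [101 102 103 104 106]; 426 [101]; 427 [101];
```

View pics/w5c.png

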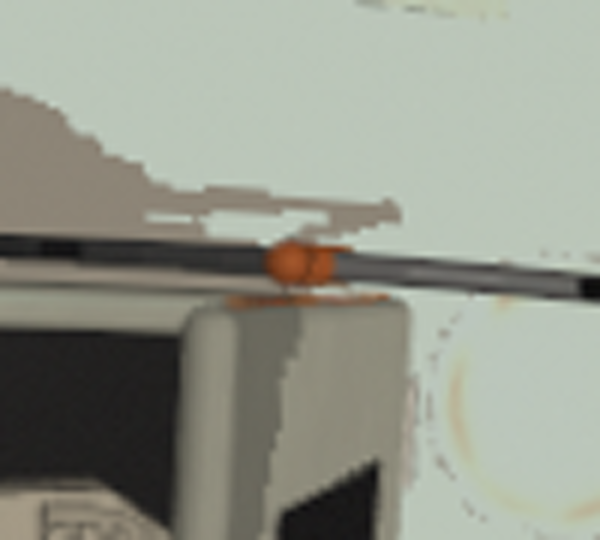

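```bash
python3 - <<'E'
from fit import *
t=np.array([.5546,-.0558,.2956]);R=np.array([[-.0338,.9994,.0017],[.9994,.0338,.0012],[.0011,.0018,-1]])
H=np.array([[-.0006,-.9501,-.3119,.0811],[1,-.0006,.0001,.0003],[-.0003,-.3119,.9501,-.1435],[0,0,0,1]])
def px(P):
    q=(np.linalg.inv(H)@np.r_[R.T@(P-t),1])[:3];th=np.arctan2(np.hypot(*q[:2]),q[2]);ph=np.arctan2(q[1],q[0]);return np.round([320.2+309.7*th*np.cos(ph),196.4+309.7*th*np.sin(ph)],1)
p=[.6247,-.058,.0311]
print('cam',R@H[:3,3]+t)
for r in (.07,.075,.085,.095,.1):print('tick',r,px(world(p,lid(r,.085,0,np.pi/3))))
for th in (56,58,60,62):print(th,[px(world(p,lid(d,.077,h,np.radians(th)))) for d,h in((.15,0),(.15,-.004),(.15,.004),(.03,.004))])
for n,l in dict(ftl=(-.075,.075,.075),ftr=(-.075,-.075,.075),mouth=(-.1,-.0018,.05),fl=(-.15,-.0018,.05),t90=(.072,.085,.165),t30=(.072-.0736,.085,.1225)).items():print(n,px(world(p,l)))
E
python3 - <<'E'
import cv2
cv2.imwrite('pics/w5d.png',cv2.imread('pics/w5.png')[50:290,200:480].repeat(2,0).repeat(2,1))
E
```

```text
cam [0.5519 0.0251 0.4392]
tick 0.07 [428. 103.]
tick 0.075 [427.1 102.9]
tick 0.085 [425.2 102.8]
tick 0.095 [423.2 102.6]
tick 0.1 [422.2 102.6]
56 [array([395.8, 111.3]), array([391., 111.]), array([400.7, 111.7]), array([435.6, 110.6])]
58 [array([402.3, 111.8]), array([397.3, 111.4]), array([407.3, 112.2]), array([436.5, 110.7])]
60 [array([408.9, 112.3]), array([403.8, 111.9]), array([414. , 112.7]), array([437.4, 110.8])]
62 [array([415.6, 112.8]), array([410.4, 112.4]), array([420.8, 113.2]), array([438.4, 110.9])]
ftl [315.4 107.3]
ftr [315.6 226.9]
mouth [296.3 166.7]
fl [258.2 167. ]
t90 [470.  106.8]
t30 [386.7 100.4]
```

View pics/w5d.png

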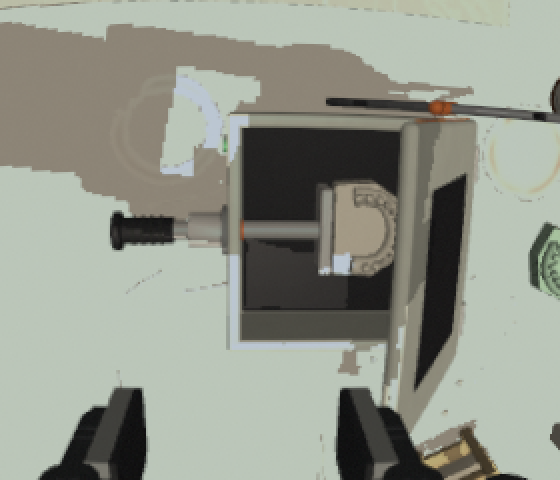

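Picture shows the tick at wrist (414-425,103) and the lid's orange line from (409,110). I'll combine all the views numerically.

```bash
python3 - <<'E'
from tri import *
import cv2
def org(f,x0,x1,y0,y1):
    h=cv2.cvtColor(cv2.imread(f),cv2.COLOR_BGR2HSV)[y0:y1,x0:x1].astype(int)
    m=((h[...,0]<14)&(h[...,1]>110)&(h[...,2]>70));y,x=np.nonzero(m);return x+x0+.0,y+y0+.0
def un(c,u,v):return ((u-K[c][6][0])*K[c][5],(v-K[c][6][1])*K[c][5])
t5=((.5546,-.0558,.2956),np.array([[-.0338,.9994,.0017],[.9994,.0338,.0012],[.0011,.0018,-1]]))
S=org('pics/scene0.png',325,350,145,175);D=org('pics/side0.png',335,355,155,180)
for n,(x,y) in (('scene',S),('side',D)):print(n,len(x),x.mean(),y.mean(),y.min(),x[y==y.min()].mean(),y.max(),x[y==y.max()].mean())
def ends(x,y):return (x[y<=y.min()+1].mean(),y.min()),(x.mean(),y.mean()),(x[y>=y.max()-1].mean(),y.max())
p=[.6247,-.058,.0311]
def local(X):
    c,s=np.cos(p[2]),np.sin(p[2]);d=X[:2]-p[:2];return np.array([c*d[0]+s*d[1],-s*d[0]+c*d[1],X[2]])
def show(n,T):
    X,e=T;L=local(X);a=np.array([.072-L[0],L[2]-.08]);print(n,L,'r',np.hypot(*a),'ang',np.degrees(np.arctan2(a[1],a[0])),e)
for a,b,n,w in zip(ends(*S),ends(*D),('out','mid','in'),((418,103),(420.5,103.5),(423,104))):
    show(n,tri(un('scene',*a),un('side',*b)));show(n+'+w',tri(un('scene',*a),un('side',*b),[wray(*w,*t5)]))
cor=un('scene',300+94/3,130+35/3),un('side',290+132/3,130+60/3)
show('corner',tri(*cor));
show('peg inner',tri(un('scene',405.7,165),un('side',377,166.7)))
# side by side: edge in scene5/side5 vs tick5
for n,f in (('scene','pics/scene5.png'),('side','pics/side5.png')):
    x,y=org(f,325,360,140,180);print(n,len(x),x.mean(),y.mean(),y.min(),y.max())
E
```

```text
scene 36 336.1388888888889 157.61111111111111 152.0 333.5 165.0 340.0
side 40 343.325 167.15 160.0 340.0 175.0 347.0
out [0.0163 0.0827 0.173 ] r 0.10836312275479859 ang 59.08984104280208 [np.float64(1.6), np.float64(1.6)]
out+w [0.0167 0.0837 0.1725] r 0.10775035601290318 ang 59.141752013444275 [np.float64(1.5), np.float64(1.9), np.float64(0.9)]
mid [0.0283 0.0849 0.1533] r 0.08530613005759592 ang 59.18682535945115 [np.float64(0.6), np.float64(0.6)]
mid+w [0.0259 0.0835 0.1541] r 0.08731733560383928 ang 58.115278426073964 [np.float64(0.2), np.float64(1.5), np.float64(1.4)]
in [0.0374 0.0832 0.1322] r 0.06260123084208385 ang 56.421937902003066 [np.float64(0.2), np.float64(0.2)]
in+w [0.0359 0.0828 0.1325] r 0.06372002755998254 ang 55.45806346698503 [np.float64(0.5), np.float64(1.1), np.float64(1.6)]
corner [-0.0039  0.0762  0.2039] r 0.14524665290096 ang 58.516842507602014 [np.float64(0.2), np.float64(0.2)]
peg inner [ 0.0067 -0.0749  0.1949] r 0.13219218634323884 ang 60.38998203370719 [np.float64(1.9), np.float64(1.9)]
scene 32 336.125 157.96875 151.0 165.0
side 10 343.1 168.5 161.0 174.0
```

The measurements agree: tick at about 59° and lid at 58.5-60.4° in the same frame. So the lid is on the mark to within about 1°. Next is the knob: rotate 90°, hover over it and measure.

```bash
python3 -m jog '[{"x":-4,"y":-58,"z":0,"ax":0,"ay":0,"az":-1.568,"hand":60},{"x":-4,"y":-58,"z":0,"ax":0,"ay":0,"az":-1.568,"hand":60},{"x":-4,"y":-58,"z":0,"ax":0,"ay":0,"az":-1.568,"hand":60},{"x":-4,"y":-58,"z":0,"ax":0,"ay":0,"az":-1.568,"hand":60},{"x":-4,"y":-58,"z":0,"ax":0,"ay":0,"az":-1.568,"hand":60},{"x":-4,"y":-58,"z":0,"ax":0,"ay":0,"az":-1.568,"hand":60},{"x":-4,"y":-58,"z":0,"ax":0,"ay":0,"az":-1.568,"hand":60},{"x":-4,"y":-58,"z":30,"ax":0,"ay":0,"az":-1.568,"hand":60},{"x":-4,"y":-58,"z":60,"ax":0,"ay":0,"az":-1.568,"hand":60},{"x":-4,"y":-58,"z":100,"ax":0,"ay":0,"az":-1.568,"hand":60},{"x":-4,"y":-58,"z":130,"ax":0,"ay":0,"az":-1.568,"hand":60},{"x":-4,"y":-58,"z":130,"ax":0,"ay":0,"az":-1.568,"hand":60}]' 30
python3 - <<'E'
from rig import arm,vision,regions_of
import cv2
from fit import *
s=arm.observe();r=vision.read_camera('wrist');w=r['pixels'][:,:,::-1];cv2.imwrite('pics/w6.png',w)
print(s['tcp_pos'],s['tool_rot'][:2],s['finger_gap'],s['qpos'])
H=np.array(r['hand_eye']);K2=r['intrinsics'];p=[.6247,-.058,.0311]
def px(P):
    q=np.linalg.inv(H)@np.r_[np.array(s['tool_rot']).T@(np.array(P)-s['tcp_pos']),1];q=q[:3]
    th=np.arctan2(np.hypot(q[0],q[1]),q[2]);ph=np.arctan2(q[1],q[0]);return np.round([K2[0][2]+K2[0][0]*th*np.cos(ph),K2[1][2]+K2[1][1]*th*np.sin(ph)],1)
for n,x in (('face',-.15),('grip',-.127),('inner',-.11),('mouth',-.1)):print(n,px(world(p,(x,0,.05))))
for d in regions_of('wrist','knob_grip')[:2]:
    m=d['mask'];ys,xs=np.nonzero(m);print(d['confidence'],d['extent']);
    for y in range(ys.min(),ys.max()+1,4):print(y,xs[ys==y].min(),xs[ys==y].max(),end='; ')
g=cv2.cvtColor(w,cv2.COLOR_BGR2GRAY)
q=px(world(p,(-.127,0,.05))).astype(int);print('\nrow',g[q[1],q[0]-30:q[0]+31:2]);print('col',q[0],q[1]-60,g[q[1]-60:q[1]+60:3,q[0]])
E
```

```text
t: 8.8
tcp_pos: [0.4937, -0.0662, 0.1606]
tool_rot: [[-1.0, -0.026, -0.008], [-0.026, 1.0, 0.002], [0.008, 0.002, -1.0]]
contact_force: [-1.1, -0.1, 0.2]
finger_gap: 0.0601
grip_force: 0.0
[ 0.4937 -0.0662  0.1606] [[-0.9996 -0.0257 -0.0085]
 [-0.0257  0.9997  0.0015]] 0.06005111779878915 [-0.2072  0.015   1.5763 -0.0002  1.559  -1.8037]
face [323.6 172. ]
grip [323.6 197.9]
inner [323.7 216.2]
mouth [323.7 226.6]
0.94 [326.3, 237.3, 55.2, 141.8]
168 315 333; 172 310 338; 176 312 336; 180 316 334; 184 315 334; 188 315 334; 192 315 334; 196 315 334; 200 315 334; 204 315 333; 208 315 333; 212 315 333; 216 318 330; 220 319 330; 224 321 328; Traceback (most recent call last):
  File "<stdin>", line 13, in <module>
    return umr_minimum(a, axis, None, out, keepdims, initial, where)
ValueError: zero-size array to reduction operation minimum which has no identity
```

```bash
python3 -m jog '[{"x":0,"y":0,"z":0,"ax":0,"ay":0,"az":0,"hand":60},{"x":0,"y":0,"z":0,"ax":0,"ay":0,"az":0,"hand":60},{"x":0,"y":0,"z":0,"ax":0,"ay":0,"az":0,"hand":60}]' 60
python3 - <<'E'
from rig import arm
import numpy as np
s=arm.observe();print(np.round(s['tcp_pos'],4),np.round(s['tool_rot'],4))
R=np.array(s['tool_rot']);print(R.T@(np.array([.497,-.061,.036])-s['tcp_pos'])*1e3)
E
```

```text
t: 9.2
tcp_pos: [0.4968, -0.0655, 0.1665]
tool_rot: [[-1.0, -0.027, 0.002], [-0.027, 1.0, -0.0], [-0.002, -0.001, -1.0]]
contact_force: [0.8, 0.0, 0.6]
finger_gap: 0.0597
grip_force: 0.0
[ 0.4968 -0.0655  0.1665] [[-9.996e-01 -2.670e-02  2.400e-03]
 [-2.670e-02  9.996e-01 -4.000e-04]
 [-2.400e-03 -5.000e-04 -1.000e+00]]
[-2.69009432e-02  4.51864689e+00  1.30462984e+02]
```

```bash
python3 -m jog '[{"x":0,"y":4.5,"z":40,"ax":0,"ay":0,"az":0,"hand":60},{"x":0,"y":4.5,"z":80,"ax":0,"ay":0,"az":0,"hand":60},{"x":0,"y":4.5,"z":110,"ax":0,"ay":0,"az":0,"hand":60},{"x":0,"y":4.5,"z":130,"ax":0,"ay":0,"az":0,"hand":60},{"x":0,"y":4.5,"z":130,"ax":0,"ay":0,"az":0,"hand":40},{"x":0,"y":4.5,"z":130,"ax":0,"ay":0,"az":0,"hand":25},{"x":0,"y":4.5,"z":130,"ax":0,"ay":0,"az":0,"hand":10},{"x":0,"y":4.5,"z":130,"ax":0,"ay":0,"az":0,"hand":10},{"x":0,"y":4.5,"z":130,"ax":0,"ay":0,"az":0,"hand":10},{"x":0,"y":4.5,"z":130,"ax":0,"ay":0,"az":0,"hand":10}]' 60
python3 - <<'E'
from rig import arm,vision
import cv2
from tri import *
s=arm.observe();print(np.round(s['tcp_pos'],4),s['finger_gap'])
r=vision.read_camera('wrist');cv2.imwrite('pics/w7.png',r['pixels'][:,:,::-1])
H4=np.array(r['hand_eye']);p=[.6247,-.058,.0311]
def px(P):
    q=np.linalg.inv(H4)@np.r_[np.array(s['tool_rot']).T@(np.array(P)-s['tcp_pos']),1];q=q[:3]
    th=np.arctan2(np.hypot(q[0],q[1]),q[2]);ph=np.arctan2(q[1],q[0]);return np.round([320.2+309.7*th*np.cos(ph),196.4+309.7*th*np.sin(ph)],1)
for x in(-.15,-.127,-.11,-.1,-.075):print(x,px(world(p,(x,0,.05))))
E
```

```text
t: 10.2
tcp_pos: [0.4973, -0.0621, 0.0373]
tool_rot: [[-1.0, -0.027, 0.004], [-0.027, 1.0, -0.003], [-0.004, -0.003, -1.0]]
contact_force: [-1.3, -5.7, 1.0]
finger_gap: 0.0156
grip_force: 58.5
[ 0.4973 -0.0621  0.0373] 0.015641259340297194
-0.15 [318.3 226. ]
-0.127 [318.6 268.6]
-0.11 [318.8 296. ]
-0.1 [319.  310.7]
-0.075 [319.3 342.8]
```

Gripped on the knob: 15.6 mm gap, 58 N. Now the straight pull.

```bash
python3 -m jog '[{"x":3,"y":-0.7,"z":0,"ax":0,"ay":0,"az":0,"hand":10},{"x":7,"y":-0.7,"z":0,"ax":0,"ay":0,"az":0,"hand":10},{"x":11,"y":-0.7,"z":0,"ax":0,"ay":0,"az":0,"hand":10},{"x":15,"y":-0.7,"z":0,"ax":0,"ay":0,"az":0,"hand":10},{"x":19,"y":-0.7,"z":0,"ax":0,"ay":0,"az":0,"hand":10},{"x":23,"y":-0.7,"z":0,"ax":0,"ay":0,"az":0,"hand":10},{"x":27,"y":-0.7,"z":0,"ax":0,"ay":0,"az":0,"hand":10},{"x":30,"y":-0.7,"z":0,"ax":0,"ay":0,"az":0,"hand":10},{"x":32,"y":-0.7,"z":0,"ax":0,"ay":0,"az":0,"hand":10},{"x":34,"y":-0.7,"z":0,"ax":0,"ay":0,"az":0,"hand":10},{"x":34,"y":-0.7,"z":0,"ax":0,"ay":0,"az":0,"hand":10},{"x":34,"y":-0.7,"z":0,"ax":0,"ay":0,"az":0,"hand":10}]' 60
cat > look.py <<'E'
from rig import arm,vision
import cv2,sys
from fit import *
s=arm.observe();print(np.round(s['tcp_pos'],4),s['finger_gap'],s['contact_force'])
for c in ('scene','side','wrist'):
    i=vision.read_camera(c)['pixels'][:,:,::-1];cv2.imwrite(f'pics/{c}_{sys.argv[1]}.png',i)
    h=cv2.cvtColor(np.ascontiguousarray(i),cv2.COLOR_BGR2HSV).astype(int);m=(h[...,0]<16)&(h[...,1]>110)&(h[...,2]>60)
    n,l,st,ce=cv2.connectedComponentsWithStats(m.astype('u1'))
    print(c,[(list(st[k]),np.round(ce[k],1)) for k in range(1,n) if st[k][4]>3 ])
    if c!='wrist':
        p=[.6247,-.058,.0311];print([proj(c,world(p,(x,0,.05))).round(1) for x in (-.1,-.103,-.106)])
E
python3 look.py a
```

```text
t: 11.45
tcp_pos: [0.4649, -0.0632, 0.0374]
tool_rot: [[-1.0, -0.027, 0.008], [-0.027, 1.0, -0.002], [-0.008, -0.002, -1.0]]
contact_force: [9.3, -4.1, -3.7]
finger_gap: 0.0158
grip_force: 58.6
[ 0.4649 -0.0632  0.0374] 0.015786852386700478 [ 9.2639 -4.1199 -3.7358]
scene [([np.int32(142), np.int32(13), np.int32(3), np.int32(2), np.int32(5)], array([143.2,  13.4])), ([np.int32(168), np.int32(12), np.int32(3), np.int32(7), np.int32(10)], array([169.2,  15. ])), ([np.int32(233), np.int32(71), np.int32(7), np.int32(5), np.int32(34)], array([236.1,  72.9])), ([np.int32(228), np.int32(73), np.int32(4), np.int32(3), np.int32(6)], array([229.7,  74. ])), ([np.int32(224), np.int32(79), np.int32(25), np.int32(5), np.int32(31)], array([236. ,  81.5])), ([np.int32(565), np.int32(209), np.int32(34), np.int32(21), np.int32(267)], array([583.3, 220.6])), ([np.int32(574), np.int32(212), np.int32(5), np.int32(4), np.int32(9)], array([576. , 213.2])), ([np.int32(569), np.int32(214), np.int32(2), np.int32(3), np.int32(5)], array([569.4, 215.2])), ([np.int32(334), np.int32(244), np.int32(5), np.int32(2
[... 1148 characters left out ...]
t32(5)], array([543.8, 248.8])), ([np.int32(572), np.int32(251), np.int32(5), np.int32(6), np.int32(6)], array([574.3, 253.5])), ([np.int32(543), np.int32(255), np.int32(34), np.int32(10), np.int32(71)], array([558.4, 261. ])), ([np.int32(328), np.int32(333), np.int32(20), np.int32(29), np.int32(143)], array([336.9, 345.9])), ([np.int32(343), np.int32(338), np.int32(21), np.int32(28), np.int32(134)], array([353.3, 351.8])), ([np.int32(359), np.int32(348), np.int32(3), np.int32(3), np.int32(4)], array([360., 349.])), ([np.int32(616), np.int32(378), np.int32(24), np.int32(22), np.int32(278)], array([631.3, 392. ]))]
[array([317.1, 228.8]), array([316. , 229.1]), array([314.8, 229.4])]
wrist []
```

```bash
python3 -m jog '[{"x":1.5,"y":0,"z":0,"ax":0,"ay":0,"az":0,"hand":10},{"x":3,"y":0,"z":0,"ax":0,"ay":0,"az":0,"hand":10},{"x":3,"y":0,"z":0,"ax":0,"ay":0,"az":0,"hand":10},{"x":3,"y":0,"z":0,"ax":0,"ay":0,"az":0,"hand":10},{"x":3,"y":0,"z":0,"ax":0,"ay":0,"az":0,"hand":10}]' 60
python3 look.py b | grep -v -e scene | cut -c1-200
python3 - <<'E'
import cv2,numpy as np
a,b=[cv2.cvtColor(cv2.imread(f'pics/{n}.png'),cv2.COLOR_BGR2GRAY).astype(float) for n in ('w7','wrist_b')]
for g in(a,b):print(g[205:275:2,315:323].mean(1).astype(int))
# shift of the knob flange patch between the two wrist pictures
t=a[205:240,295:345].astype('f4');r=cv2.matchTemplate(b[195:250,285:355].astype('f4'),t,cv2.TM_CCOEFF_NORMED);print(cv2.minMaxLoc(r))
for n in('side_a','side_b'):
    i=cv2.imread(f'pics/{n}.png');print(n);[print(y,[tuple(int(v) for v in i[y,x][::-1]) for x in range(308,324)]) for y in (228,230)]
E
```

```text
t: 12.1
tcp_pos: [0.462, -0.0633, 0.0373]
tool_rot: [[-1.0, -0.027, 0.008], [-0.027, 1.0, -0.002], [-0.008, -0.002, -1.0]]
contact_force: [9.7, -3.1, -3.6]
finger_gap: 0.0158
grip_force: 58.6
[ 0.462  -0.0633  0.0373] 0.01577984838053703 [ 9.7287 -3.0536 -3.6498]
[array([338.2, 245.4]), array([337.4, 246.3]), array([336.5, 247.1])]
side [([np.int32(280), np.int32(54), np.int32(7), np.int32(5), np.int32(10)], array([282.5,  56.6])), ([np.int32(280), np.int32(77), np.int32(3), np.int32(7), np.int32(14)], array([280.9,  80.3])), ([
[array([317.1, 228.8]), array([316. , 229.1]), array([314.8, 229.4])]
wrist []
[119 118 118  92  13  14  15  14  14  15  14  14  14  16  25  26  24  23
  21  21  22  22  22  22  20  23  25  22  22  22  20  24  23  21  22]
[117 118 117  91  14  14  15  14  15  14  15  13  14  15  24  26  24  23
  22  21  22  22  22  22  21  21  25  23  21  22  19  25  24  21  22]
(-0.057646725326776505, 0.997727632522583, (11, 20), (10, 10))
side_a
228 [(205, 201, 178), (203, 200, 177), (162, 159, 141), (116, 111, 100), (109, 102, 93), (120, 112, 104), (125, 117, 108), (123, 1
[... 244 characters left out ...]
0), (109, 102, 94), (105, 98, 92), (102, 86, 73), (122, 61, 23), (77, 48, 37), (125, 114, 107), (129, 118, 110), (123, 113, 105), (118, 110, 101), (114, 106, 97)]
side_b
228 [(206, 202, 178), (204, 201, 178), (164, 160, 142), (116, 111, 100), (107, 101, 91), (120, 112, 103), (127, 100, 81), (155, 80, 35), (200, 102, 0), (154, 77, 0), (142, 124, 112), (179, 167, 153), (185, 172, 157), (179, 165, 154), (175, 162, 151), (169, 156, 145)]
230 [(126, 117, 109), (124, 116, 107), (122, 115, 107), (119, 111, 105), (117, 108, 102), (113, 105, 98), (110, 102, 95), (118, 85, 64), (132, 63, 9), (157, 65, 0), (92, 51, 36), (125, 115, 107), (128, 119, 111), (124, 114, 106), (118, 109, 101), (113, 105, 98)]
```

```bash
python3 -m jog '[{"x":0.6,"y":0,"z":0,"ax":0,"ay":0,"az":0,"hand":10},{"x":0.6,"y":0,"z":0,"ax":0,"ay":0,"az":0,"hand":10},{"x":0.6,"y":0,"z":0,"ax":0,"ay":0,"az":0,"hand":10},{"x":0.6,"y":0,"z":0,"ax":0,"ay":0,"az":0,"hand":10}]' 60
python3 look.py c | head -1
python3 - <<'E'
import cv2,numpy as np
for n,(x,y,w,h) in (('side',(330,145,55,55)),):
    a=cv2.imread(f'pics/{n}5.png')[y:y+h,x:x+w];b=cv2.imread(f'pics/{n}_c.png')[y-5:y+h+5,x-5:x+w+5]
    print(cv2.minMaxLoc(cv2.matchTemplate(b,a,cv2.TM_CCOEFF_NORMED))[1::2])
i=cv2.imread('pics/side_c.png');print([tuple(int(v) for v in i[228,x][::-1]) for x in range(312,322)])
E
```

```text
t: 12.65
tcp_pos: [0.4615, -0.0634, 0.0374]
tool_rot: [[-1.0, -0.027, 0.009], [-0.027, 1.0, -0.002], [-0.009, -0.002, -1.0]]
contact_force: [10.1, -2.7, -3.9]
finger_gap: 0.0161
grip_force: 58.6
[ 0.4615 -0.0634  0.0374] 0.016096738122319054 [10.0982 -2.6882 -3.8685]
(0.9883694648742676, (5, 5))
[(107, 101, 91), (115, 100, 88), (135, 99, 76), (160, 78, 23), (201, 101, 0), (146, 75, 0), (136, 122, 110), (179, 166, 153), (185, 172, 158), (180, 167, 154)]
```

The rod is out 35.8 mm with 10 N of spring pull, as expected at the mark. The lid hasn't moved, so I'm handing in.

```bash
python3 -c "
from rig import arm
print(arm.job_done())"
```

```text
the job is handed in; nothing more can be done
None
```

I've handed the job in: the lid stands at the orange 60° mark to within about 1° by the camera measurements, and the gripper is still holding the knob with the rod about 35.8 mm out, ring just clear of the tube; nothing touched either cast or the bottle, though I didn't re-measure them.

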